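Re-set the coffee grinder to its marked grind

ROBOT

A 6-joint arm with a two-finger parallel gripper is mounted at the origin on a cart in front of the work surface, level with it; the furniture and walls round the work are solid. World frame = base frame: x ahead of the robot, y to its left, z up, the work surface at z = 0. Lengths are in m, angles in rad, forces in N, time in s.
With the tool pointing down it reaches from about 0.375 to 0.9 m from the base axis. Payload 3.1 kg.
Tool frame: the origin (TCP) lies on the centre line of the jaws, within the pads' length; the fingertips stand 17 mm ahead of it and the grasp point (between the pads) lies 2 mm behind it; z points along the fingers, y is the line along which they close (so a half turn about z gives the same grasp; the last joint's range is limited). The gripper opens to 87 mm and grips with 3 to 60 N. Pads are 19 mm wide; open, the fingers measure 117 mm over their backs; the gripper's body (75 mm by 190 mm) begins 51 mm behind the grasp point.
Start: joints at [-1.411, 0.527, 1.433, -0, 1.181, -0.178], TCP at [0.208, -0.589, 0.24] pointing down, gripper open.
Joint ranges: [-3.08, 3.08], [-0.75, 2.2], [0.22, 2.44], [-1.43, 4.57], [0, 2.65], [-2.85, 2.85]. Speed limits (rad/s): [2.79, 2.79, 3.14, 3.14, 3.14, 3.14].

INTERFACE

Orientations are given as a unit quaternion [w, x, y, z].
In Python, from plant import get_state, camera, camera_info, job_done, recognise, trace gives the robot as it stands.
- The arm moves only by the tool drive_tool, never from a script. Its argument "motion" is a list that holds one entry, the list of rows, each a list of 6 numbers: the shift along the tool's x, y, z in m, then the turn, a rotation vector about the tool's x, y, z in degrees. A call has exactly 5 rows; each row is the pose to reach, as a shift and turn from the pose commanded when the call began, along the tool's axes at that moment; what a row does not reach only later rows make up. A row lasts 1/10 s, in which the tool goes at most 50 mm and 8.59 degrees, less where a joint would pass 70% of its speed; a pose out of reach is approached as far as the arm can. A call with a gripper value outside its range is refused whole. "hand" is the opening in per cent of the stroke, from 0 (shut) to 100 (fully open), set as the call begins (left out, the last holds). The fingers move at their own pace and stop on an object; "force" is the grip in N (left out, the last holds). Time passes only in rows, so rows that repeat a pose let the fingers close, or fill a call up. It gives the time, the measured TCP pose, the force, the opening and the grip force at its end, in the units of the state.
- get_state(): the state, without advancing time (a new reading comes with each control period).
- camera(name): name is "side" or "top"; returns (picture, depth): 384x512x3 uint8, red, green, blue; 384x512 float32, m along the optical axis (not along the pixel's ray), 0 where there is no reading.
- camera_info(name): a dict with "fx", "fy", "cx", "cy" (pixels), "T" (4x4, takes a point from camera to world coordinates). Camera axes: x right, y down, z forward; pixel columns grow to the right and rows downward; lengths in m; the calibration is good to about 2 mm. A picture is of the moment at which its call begins. camera_info takes no time and is no camera call.
- job_done(): hands the job in; it is judged then, once.
Trained networks look in the newest picture that a camera, given by its name, has taken for a name from the list of things; names that differ only in an ending like _2 or _b are one class to them, and where a whole thing is asked for, a point or a joint stands for the part that bears it (a point fixed in the world has none). Each returns a list of dicts, best first, with "confidence" (0 to 1); they miss things now and then, are a little off and sometimes report something else, mostly with a low value. They report only what shows in the picture. A call takes as long as a camera call.
- recognise(thing, camera): "uv" ([column, row] in pixels, amid what is visible of it).
- trace(thing, camera): "mask" (384x512 bool, what is visible of it) and "uv" ([column, row] in pixels, amid what is visible of it).
The state is a dict: "t": time; "qpos": joint angles; "qvel": joint speeds; "tau": joint torques, N m; "tool_pos": TCP position; "eef_rot": TCP orientation; "force": force on the tool from outside, world axes, zero at the start; "moment": the same for the moment, N m; "opening": finger opening in m; "finger_force": force on a finger pad.
Only numpy, scipy, OpenCV 4.12 (cv2) and the standard library are available. Lean on these libraries where they do the work, as an engineer would, in place of code of your own. Each camera call takes 0.05 s, during which the arm holds its last target. There are 200 camera calls.

TASK

Set the coffee grinder back to its usual grind: loosen the clamp by swinging the lever beside the grind dial right out, turn the dial until its pointer stands at the small black tab on the scale, then swing the clamp lever fully home again. The dial has about 16 degrees of play in its thread, so come up to the tab clockwise, from the coarse side, with the play taken up: unless the pointer already stands well short of the tab, first back it off there by more than the play, and if you overshoot, back off and come up again. Do not shift the tab or knock the dial off its setting, and leave the beaker, mug and cup where they stand.

Things in the scene. Friction and masses are not known exactly. Their poses are not given: they have to be found in the camera images.
- grinder: Fixed grinder, 215 deep, 184 wide, 342 mm high. Origin: centre of underside; front is -x, y left, z up. Front shoulder: flat panel, centre (-55,0,206) mm, normal (-0.574,0,0.819), 35 degrees from vertical. Heights along that normal above the panel: scale plate 3 mm, pointer and tab up to 13, dial knob 13 to 43, lever arm 7 to 14, lever post 10 to 38. Hopper stands behind the panel.
- dial_grip (a point): Point on the dial's axis 36 mm above the panel. z: the axis, out of the panel; x: towards the pointer (turns with the dial). The knob is round, ribbed, 51 mm in diameter, graspable from 13 to 43 mm above the panel; keep fingertips 16 mm or more above the panel to clear pointer and tab.
- pointer_tip (a point): Tip of the black pointer blade on the dial's skirt (a white line on the knob's top runs the same way), 43.5 mm from the axis, 10 mm above the panel; axes as dial_grip. At angle 0 it points up the slope, away from the robot. Turning right (clockwise seen on the panel; small dots) is finer, left (big dots) coarser.
- tab_tip (a point): Inner end of the small black tab (6 mm wide, 16 mm long, 10 mm high) on the rim of the scale plate, 43.5 mm from the dial's axis: where the pointer tip shall come to. x: outwards from the dial's axis through the tab; z: out of the panel. It can slide round the scale, with drag, and must not be shifted.
- burr_ring (a joint): Angle (rad) of the threaded burr ring that the dial drives; grows clockwise (finer), -0.9 to 0.9. It turns with 0.15 N m drag when the clamp is loose and is held by a friction brake when the lever is home. The pointer's angle is burr_ring + dial.
- dial (a joint): Play of the dial on the burr ring (rad), -0.14 to 0.14: the dial turns freely by 0.28 rad, held only by 0.03 N m of friction, before it takes the ring along. 0.14: play taken up clockwise (finer); -0.14: taken up anticlockwise.
- tab (a joint): Angle (rad) of the tab on the scale, counted like the pointer's: 0 up the slope, growing clockwise, -0.5 to 0.5. The pointer stands at the tab when burr_ring + dial = tab.
- clamp_lever (a joint): Clamp lever angle (rad): 0 fully home (arm points down the slope, towards the robot), 1.0 fully out (swung to the grinder's right, anticlockwise seen on the panel). The brake bites below about 0.4. It has a stop at either end and stays where it is left; moving it takes 3 to 8 N at the post.
- lever_post (a point): Point on the axis of the black upright post at the end of the lever, 28 mm out from the panel. Post 12 to 13 mm in diameter, 38 mm high above the panel, parallel to the dial's axis, 45 mm from the lever's pivot. z: along the post, out of the panel; -x: from the pivot to the post.
- lever_pivot (a point): Point on the lever's pivot axis, 28 mm out from the panel, 73 mm to the right of the dial's axis. z: out of the panel, x: up the slope, y: to the grinder's left (fixed axes).
- beaker: Dark beaker, 80 mm wide, 107 mm high, on the tray under the grinder's chute; origin at the centre of its underside. Stays.
- mug_white: White mug with handle, 98 mm high, on the worktop to the left of the grinder; origin at its underside. Stays.
- cup_red: Small red cup with handle, 58 mm high, on the worktop to the right of the grinder; origin at its underside. Stays.

How it is judged:
By the outcome, as a careful person would: the job done as asked, in the order asked, and still so for the second after the job is handed in, with the robot touching nothing.
It also fails if it takes over 54 s, if anything falls off the work surface, if the arm or the gripper's body presses on something with over 40 N, if the wrist force passes 120 N, or if a joint passes its speed limit or range.

## Working session

There is one attempt and no reset: what is moved stays moved. The work goes in short steps, Python scripts to look and compute and a tool call to move; the robot and the scene stay as the last step left them, time stands still between calls to the robot, and variables do not carry over. Pictures are saved under pics/ and viewed, at most 10 in all, crops included, and the job is handed in when it is done.

Besides the shell and the picture viewer there is one more tool, called after ">>>" as name([rows], argument=value, ...), one row to a line, values as JSON. drive_tool: Moves the arm, as the interface text tells. Its arguments: {"type":"object","properties":{"motion":{"type":"array","items":{"type":"array","items":{"type":"array","items":{"type":"number"}}}},"hand":{"type":"number"},"force":{"type":"number"}},"required":["motion"]}

```bash
mkdir -p pics; ls; python3 - <<'E'
from plant import *
import cv2,numpy as np
s=get_state();print(s)
ims=[]
for n in ["side","top"]:
    p,d=camera(n);i=camera_info(n);print(n,i)
    np.savez(f'{n}0.npz',p=p,d=d)
    cv2.imwrite(f'pics/{n}0.png',p[:,:,::-1])
    for t in ["grinder","dial_grip","pointer_tip","tab_tip","lever_post","beaker","mug_white","cup_red"]:
        for r in recognise(t,n)[:2]:
            u,v=map(int,np.round(r["uv"]));z=d[v,u]
            P=i["T"]@np.array([(u-i["cx"])/i["fx"]*z,(v-i["cy"])/i["fy"]*z,z,1])
            print(n,t,r["uv"],round(r["confidence"],2),P[:3].round(4),z)
E
```

```text
pics
{'t': 0.0, 'qpos': array([-1.41051739e+00,  5.28477247e-01,  1.43391664e+00, -1.00302187e-05,
        1.18138346e+00, -1.78503065e-01]), 'qvel': array([-0.0013965 , -0.00095112,  0.00070117, -0.00074492, -0.00061444,
       -0.00015434]), 'tau': array([ 4.94746528e-04, -4.40039492e+01, -1.76596284e+01,  6.34386158e-02,
        5.83374419e-02, -1.70218541e-04]), 'tool_pos': array([ 0.20762112, -0.58876228,  0.23856023]), 'eef_rot': array([-1.09234483e-03,  9.85686707e-01,  1.68583876e-01,  5.31604497e-06]), 'force': array([-0.80920394,  0.97305573, -0.1157974 ]), 'moment': array([-0.00948813,  0.00555519,  0.0023276 ]), 'finger_force': 0.0, 'opening': 0.08713726456729658}
side {'fx': 476.450962551369, 'fy': 476.450962551369, 'cx': 252.05319704748297, 'cy': 185.95962196543033, 'T': array([[ 9.95602908e-01, -5.17111748e-02,  7.81076462e-02,
         4.46180317e-01],
       [-9.36739327e-02, -5.51477784e-01,  8.28913414e-01,
        -8.45100969e-01],
       [ 2.10545200e-04, -8.32585256e-01, -5.53896875e-01,
         7.67229395e-01],
       [ 0.00000000e+00,  0.00000000e+00,  0.0000
[... 648 characters left out ...]
 -0.99616931,  0.08721206,  0.46365657],
       [-0.99995574,  0.0069632 ,  0.00632672,  0.10737972],
       [-0.00690976, -0.08716781, -0.99616968,  1.07571805],
       [ 0.        ,  0.        ,  0.        ,  1.        ]])}
top grinder [316.2, 180.3] 0.68 [0.5501 0.0099 0.2413] 0.83812886
top dial_grip [307.2, 213.8] 0.65 [0.4828 0.0301 0.2571] 0.81664735
top pointer_tip [307.3, 210.1] 0.9 [0.4907 0.0295 0.2515] 0.8228817
top tab_tip [307.7, 216.9] 0.72 [0.4771 0.0276 0.2499] 0.82334745
top lever_post [341.3, 229.5] 0.58 [ 0.451  -0.0436  0.2053] 0.86498487
top mug_white [220.3, 217.4] 0.59 [0.4825 0.2253 0.0083] 1.0657188
top cup_red [371.9, 238.4] 0.78 [ 0.4275 -0.156   0.0023] 1.0645045
```

```bash
python3 - <<'E'
import cv2,numpy as np
a=cv2.imread('pics/top0.png')[130:280,220:420];cv2.imwrite('pics/topc.png',cv2.resize(a,None,fx=4,fy=4,interpolation=cv2.INTER_CUBIC))
a=cv2.imread('pics/side0.png')[90:320,140:440];cv2.imwrite('pics/sidec.png',cv2.resize(a,None,fx=2.6,fy=2.6,interpolation=cv2.INTER_CUBIC))
E
```

```text
(no output)
```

View pics/topc.png

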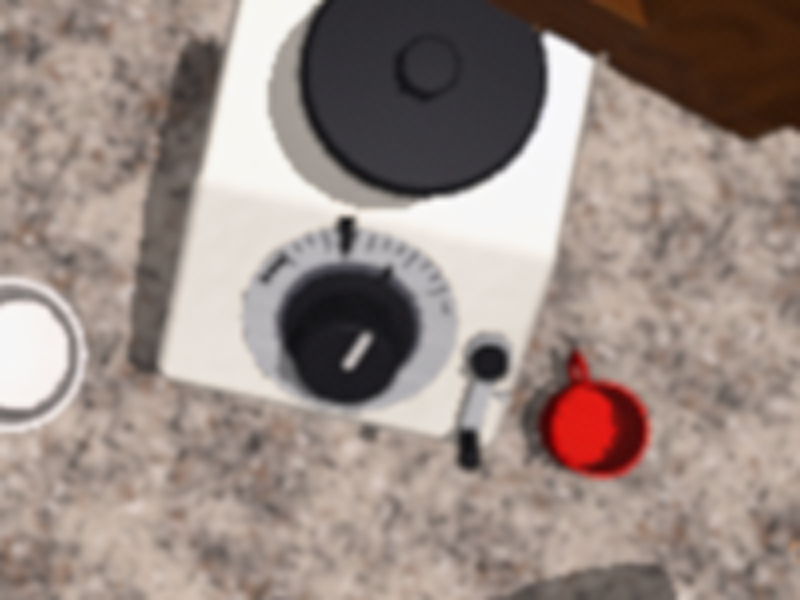

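View pics/sidec.png

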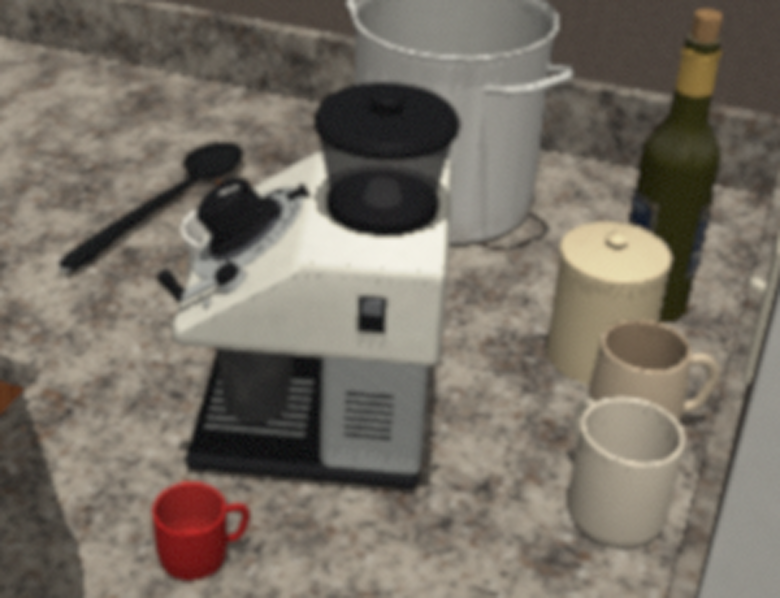

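```bash
cat >h.py <<'E'
import numpy as np,cv2
from plant import *
def cloud(d,i):
    v,u=np.mgrid[:384,:512]
    P=np.stack([(u-i["cx"])/i["fx"]*d,(v-i["cy"])/i["fy"]*d,d,np.ones_like(d)],-1)@i["T"].T
    return P[...,:3]
def rect(p,i,o,R,h,S=4,W=130,c=(0,0)):
    # image px -> panel coords: column=right(-y), row = down slope; S px/mm; centre c (xup,yleft) mm
    g=np.mgrid[:W*S,:W*S].astype(float); xup=(W*S/2-g[0])/S/1e3+c[0]/1e3; yl=(W*S/2-g[1])/S/1e3+c[1]/1e3
    P=o+xup[...,None]*R[:,0]+yl[...,None]*R[:,1]+h/1e3*R[:,2]
    Ti=np.linalg.inv(i["T"]); C=P@Ti[:3,:3].T+Ti[:3,3]
    return cv2.remap(p,(C[...,0]/C[...,2]*i["fx"]+i["cx"]).astype(np.float32),(C[...,1]/C[...,2]*i["fy"]+i["cy"]).astype(np.float32),cv2.INTER_CUBIC)
def frame(yaw):
    c,s=np.cos(yaw),np.sin(yaw); a=np.radians(35)
    x=np.array([c*np.cos(a),s*np.cos(a),np.sin(a)]); y=np.array([-s,c,0.]); return np.stack([x,y,np.cross(x,y)],1)
E
python3 - <<'E'
from h import *
for n,poly in (("top",[(200,215),(250,230),(225,350),(175,360)]),):
    f=np.load(n+'0.npz');p,d=f['p'],f['d'];i=camera_info(n);X=cloud(d,i)
    m=np.zeros((384,512),np.uint8)
    for q in ([(205,205),(300,215),(240,270),(225,355),(178,360)],[(450,250),(540,262),(510,330),(460,330)],[(240,375),(300,395),(440,420),(440,400),(400,405)]):
        cv2.fillPoly(m,[np.int32(np.array(q)/4+[220,130])],1)
    m=cv2.erode(m,np.ones((2,2)))
    P=X[(m>0)&(d>0)]
    for k in range(4):
        c=P.mean(0);N=np.linalg.svd(P-c)[2][2];N*=np.sign(N[2]);r=(P-c)@N;P=P[abs(r)<max(.003,2*r.std())]
    print(len(P),c,N,r.std(),'tilt',np.degrees(np.arccos(N[2])),'yaw',np.degrees(np.arctan2(-N[1],-N[0])))
    yaw=np.arctan2(-N[1],-N[0])
    R=frame(yaw); H=(X-c)@R[:,2]; 
    for nm,lo,hi,(u0,u1,v0,v1) in (("knobtop",.040,.047,(285,332,190,235)),("post",.030,.042,(333,342,235,250)),("lever",.006,.02,(333,345,222,240))):
        s=np.zeros_like(m);s[v0:v1,u0:u1]=1;q=X[(s>0)&(H>lo)&(H<hi)]
        print(nm,len(q),q.mean(0), ((q-c)@R).mean(0), np.ptp((q-c)@R,axis=0))
E
```

```text
871 [0.50829158 0.0352396  0.21523279] [-0.56022188  0.12783651  0.81841876] 0.0011893464791334957 tilt 35.07318260925073 yaw -12.854179794884978
knobtop 414 [0.46964449 0.02974519 0.24245216] [-0.0142508  -0.01395455  0.04320723] [0.04937508 0.04989198 0.00670659]
post 33 [ 0.42132408 -0.03466901  0.21113629] [-0.05906401 -0.08750437  0.03635616] [0.01271621 0.0106637  0.00854705]
lever 102 [ 0.45132927 -0.04057546  0.20477427] [-0.03767388 -0.08658753  0.01361204] [0.04227559 0.01402765 0.00965685]
```

```bash
cat >>h.py <<'E'
YAW=np.radians(-12.85);R=frame(YAW);O=np.array([.46964449,.02974519,.24245216])-.0432*R[:,2]
def show(n,fn,p=None):
    if p is None: p,_=camera(n)
    i=camera_info(n)
    a=rect(p,i,O,R,10,S=4,W=130); 
    cv2.imwrite(fn,a[:,:,::-1]); return p
E
python3 - <<'E'
from h import *
print(O,R)
f=np.load('top0.npz');show('top','pics/r0.png',f['p'])
E
```

```text
[0.49380243 0.02423447 0.20706479] [[ 0.79863691  0.22239939 -0.55921158]
 [-0.18217892  0.97495565  0.12756305]
 [ 0.57357644  0.          0.81915204]]
```

View pics/r0.png

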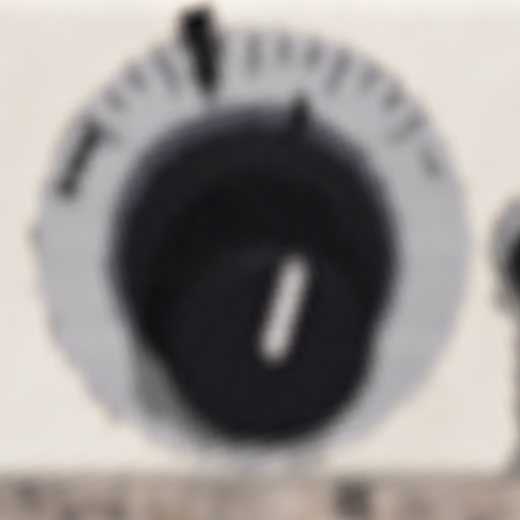

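```bash
cat >>h.py <<'E'
from scipy.spatial.transform import Rotation as Rt
def pose(x,y,h,phi=0):
    # panel coords mm about dial axis (x up slope, y left, h out), phi deg anticlockwise seen on panel
    z=Rt.from_rotvec(np.radians(phi)*np.array([0,0,1])).as_matrix()
    return O+R@np.array([x,y,h])/1e3, R@z@np.diag([1,-1,-1])
def cur():
    s=get_state();w=s['eef_rot'];return s['tool_pos'],Rt.from_quat(np.r_[w[1:],w[0]]).as_matrix(),s
def where():
    p,T,s=cur();q=R.T@(p-O)*1e3;D=R.T@T@np.diag([1,-1,-1])
    print('panel xyh',q.round(1),'rotvec',Rt.from_matrix(D).as_rotvec(degrees=True).round(1),'t',round(s['t'],2),'F',(R.T@s['force']).round(1),'M',s['moment'].round(2),'q',s['qpos'].round(2),'open',round(s['opening'],4),s['finger_force'])
def to(*a):
    p,T,s=cur();P,Q=pose(*a)
    print(a,'shift mm',(T.T@(P-p)*1e3).round(1),'turn',Rt.from_matrix(T.T@Q).as_rotvec(degrees=True).round(1))
E
python3 - <<'E'
from h import *
where();to(-45,-73,85);print(pose(-45,-73,85)[0])
f=np.load('top0.npz');X=(cloud(f['d'],camera_info('top'))-O)@R
m=(f['d']>0)&(X[...,2]>.08)&(abs(X[...,1])<.12)
f=np.load('side0.npz');Y=(cloud(f['d'],camera_info('side'))-O)@R
for Z in (X,Y):
  for h in (.05,.08,.11,.14,.17): 
    m=(abs(Z[...,2]-h)<.015)&(abs(Z[...,1])<.1)&(Z[...,0]<.3)&(Z[...,0]>.03);print(h,m.sum(),np.percentile(Z[m][:,0],2) if m.sum() else 0)
E
```

```text
panel xyh [ -98.  -661.9  108.3] rotvec [ 9.8 34.1 31.2] t 0.9 F [ 0.1  0.5 -0.1] M [ 0.02  0.02 -0.01] q [-1.41  0.53  1.43 -0.    1.18 -0.18] open 0.0869 0.0
(-45, -73, 85) shift mm [ 362.4 -467.7  -11.3] turn [-9.8 34.1 31.2]
[ 0.39409563 -0.02789639  0.25088178]
0.05 1752 0.11202334098846412
0.08 42 0.1103887179261996
0.11 0 0
0.14 0 0
0.17 0 0
0.05 771 0.10894559732480676
0.08 15 0.11309680709743139
0.11 0 0
0.14 0 0
0.17 0 0
```

>>> drive_tool([
  [[0.04,-0.05,-0.02,-1,4,4],[0.07,-0.09,-0.02,-2,8,8],[0.1,-0.13,-0.02,-3,11,10],[0.13,-0.17,-0.02,-4,15,14],[0.16,-0.21,-0.02,-5,19,17]],
], hand=50, force=10)

```text
t: 1.4
tool_pos: [0.2844, -0.3524, 0.26]
eef_rot: [0.016, 0.985, 0.018, 0.171]
force: [1.4, 0.6, 0.1]
opening: 0.0551
finger_force: 0.0
```

```bash
python3 -c "
from h import *
where();to(-45,-73,85)"
```

```text
panel xyh [ -68.3 -413.8  112.4] rotvec [ 4.8 15.  14. ] t 1.4 F [ 1.1  0.9 -0.6] M [-0.    0.24  0.03] q [-1.36  0.21  1.97  0.42  0.91 -0.08] open 0.0551 0.0
(-45, -73, 85) shift mm [ 113.4 -321.2   37.5] turn [-4.8 15.  14. ]
```

>>> drive_tool([
  [[0.015,-0.04,-0.005,-1,3,3],[0.03,-0.08,-0.005,-2,6,6],[0.045,-0.12,-0.003,-3,9,8],[0.06,-0.16,-0.0,-4,12,11],[0.07,-0.2,0.0,-5,15,14]],
])

```text
t: 1.9
tool_pos: [0.3434, -0.1502, 0.2762]
eef_rot: [0.035, 0.948, -0.108, 0.299]
force: [1.2, -0.4, -0.2]
opening: 0.0435
finger_force: 0.0
```

```bash
python3 -c "
from h import *
where();to(-45,-73,85)"
```

```text
panel xyh [ -48.7 -203.5  118.4] rotvec [-0.2 -0.  -0.1] t 1.9 F [ 0.9 -0.1 -0.9] M [ 0.15  0.26 -0.02] q [-1.1  -0.05  2.36  0.89  0.6  -0.  ] open 0.0435 0.0
(-45, -73, 85) shift mm [   3.6 -130.6   33. ] turn [ 0.2 -0.  -0.1]
```

>>> drive_tool([
  [[0.004,-0.03,0.02,0,0,0],[0.004,-0.06,0.025,0,0,0],[0.004,-0.095,0.03,0,0,0],[0.004,-0.131,0.033,0,0,0],[0.004,-0.131,0.033,0,0,0]],
])

```text
t: 2.4
tool_pos: [0.3937, -0.0239, 0.2504]
eef_rot: [0.032, 0.949, -0.102, 0.297]
force: [-0.3, -0.6, 0.5]
opening: 0.0434
finger_force: 0.0
```

```bash
python3 -c "
from h import *
where();to(-45,-73,34)"
```

```text
panel xyh [-46.3 -69.1  85.3] rotvec [0.3 0.2 0.5] t 2.4 F [ 0.1 -0.7  0.5] M [ 0.12  0.38 -0.03] q [-0.45  0.07  2.37  0.91  0.17  0.48] open 0.0434 0.0
(-45, -73, 34) shift mm [ 1.5  4.1 51.3] turn [-0.3  0.2  0.5]
```

>>> drive_tool([
  [[0.0015,0.004,0.005,0,0,0],[0.0015,0.004,0.02,0,0,0.5],[0.0015,0.004,0.035,0,0,0.5],[0.0015,0.004,0.051,0,0,0.5],[0.0015,0.004,0.051,0,0,0.5]],
])

```text
t: 2.9
tool_pos: [0.4189, -0.0351, 0.2199]
eef_rot: [0.028, 0.947, -0.108, 0.301]
force: [0.6, 0.5, 0.2]
opening: 0.0436
finger_force: 0.0
```

```bash
python3 -c "
from h import *
where();to(-45,-73,34)
p=show('top','pics/r1.png');cv2.imwrite('pics/t1.png',cv2.resize(p[150:300,240:420,::-1],None,fx=4,fy=4))"
```

```text
panel xyh [-41.6 -74.5  44.9] rotvec [ 0.6 -0.1 -0.3] t 2.9 F [ 0.5  0.6 -0.1] M [ 0.08  0.41 -0.04] q [-0.45  0.21  2.38  1.9   0.15 -0.51] open 0.0436 0.0
(-45, -73, 34) shift mm [-3.4 -1.4 10.9] turn [-0.6 -0.1 -0.3]
```

View pics/t1.png

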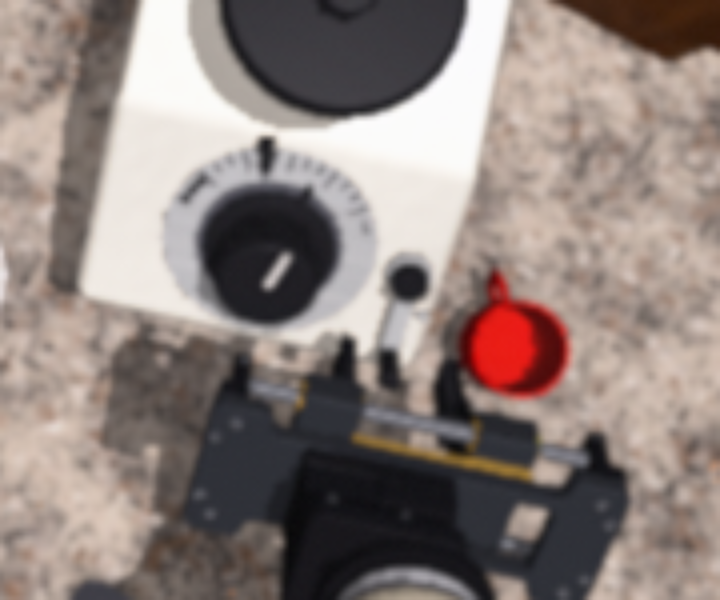

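>>> drive_tool([
  [[-0.003,-0.001,0.004,-0.5,0,0],[-0.003,-0.001,0.011,-0.5,0,0],[-0.003,-0.001,0.011,-0.5,0,0],[-0.003,-0.001,0.011,-0.5,0,0],[-0.003,-0.001,0.011,-0.5,0,0]],
])

```text
t: 3.45
tool_pos: [0.4223, -0.0346, 0.2094]
eef_rot: [0.032, 0.947, -0.109, 0.3]
force: [-0.2, -0.5, -0.9]
opening: 0.0432
finger_force: 0.0
```

```bash
python3 -c "
from h import *
where();to(-45,-73,34)"
```

```text
panel xyh [-45.  -73.2  34.4] rotvec [ 0.1 -0.1 -0.4] t 3.45 F [-0.6 -0.6 -0.6] M [0.1  0.38 0.03] q [-0.43  0.25  2.39  2.25  0.16 -0.85] open 0.0432 0.0
(-45, -73, 34) shift mm [ 0.  -0.2  0.4] turn [-0.1 -0.1 -0.4]
```

>>> drive_tool([
  [[0,0,0,0,0,0],[0,0,0,0,0,0],[0,0,0,0,0,0],[0,0,0,0,0,0],[0,0.001,0,0,0,0]],
], hand=18)

```text
t: 3.95
tool_pos: [0.4221, -0.0355, 0.2091]
eef_rot: [0.032, 0.947, -0.109, 0.3]
force: [0.1, 0.3, 0.3]
opening: 0.0175
finger_force: 0.0
```

>>> drive_tool([
  [[0.0002,0.0047,0,0,0,-6],[0.001,0.0094,0,0,0,-12],[0.0022,0.0139,0,0,0,-18],[0.0039,0.0183,0,0,0,-24],[0.006,0.0225,0,0,0,-30]],
])

```text
t: 4.45
tool_pos: [0.422, -0.0573, 0.2125]
eef_rot: [0.108, 0.943, 0.142, 0.282]
force: [0.5, 4.7, -0.8]
opening: 0.0158
finger_force: 2.1
```

```bash
python3 -c "
from h import *
where()
for a in (36,42,48,54,60,61): t=np.radians(a);to(-45*np.cos(t),-73-45*np.sin(t),34,a)"
```

```text
panel xyh [-39.3 -95.4  34.2] rotvec [ 0.3 -0.2 29.9] t 4.45 F [-1.   4.7 -0.3] M [0.76 0.18 0.47] q [-0.52  0.24  2.38  1.95  0.19 -1.16] open 0.0158 2.147795003838837
(np.float64(-36.405764746872634), np.float64(-99.45033635316129), 34, 36) shift mm [0.5 4.9 0.2] turn [-0.2 -0.3 -6.1]
(np.float64(-33.44151714648274), np.float64(-103.11087728614862), 34, 42) shift mm [1.3 9.6 0.2] turn [ -0.2  -0.3 -12.1]
(np.float64(-30.11087728614862), np.float64(-106.44151714648274), 34, 48) shift mm [ 2.5 14.1  0.2] turn [ -0.2  -0.3 -18.1]
(np.float64(-26.45033635316129), np.float64(-109.40576474687263), 34, 54) shift mm [ 4.2 18.5  0.1] turn [ -0.2  -0.3 -24.1]
(np.float64(-22.500000000000004), np.float64(-111.97114317029974), 34, 60) shift mm [ 6.4 22.7  0.1] turn [ -0.1  -0.3 -30.1]
(np.float64(-21.81643291108517), np.float64(-112.35788682127281), 34, 61) shift mm [ 6.8 23.4  0.1] turn [ -0.1  -0.3 -31.1]
```

>>> drive_tool([
  [[0.0005,0.005,0,0,0,-6],[0.0013,0.0096,0,0,0,-12],[0.0025,0.0141,0,0,0,-18],[0.0042,0.0185,0,0,0,-24],[0.0065,0.0228,0,0,0,-30]],
])

```text
t: 4.95
tool_pos: [0.4301, -0.075, 0.221]
eef_rot: [0.175, 0.874, 0.382, 0.243]
force: [-3.9, 11.8, -7.2]
opening: 0.0161
finger_force: 6.9
```

```bash
python3 -c "
from h import *
where()"
```

```text
panel xyh [ -24.8 -110.9   34.4] rotvec [ 0.5 -0.1 59.9] t 4.95 F [-9.4 10.6 -2.2] M [1.96 1.51 1.08] q [-0.57  0.22  2.34  1.56  0.2  -1.32] open 0.0161 6.899292441084981
```

>>> drive_tool([
  [[0,0.001,0,0,0,0],[0,0.002,0,0,0,0],[0,0.002,0,0,0,0],[0,0.002,0,0,0,0],[0,0.002,0,0,0,0]],
])

```text
t: 5.45
tool_pos: [0.43, -0.0749, 0.2209]
eef_rot: [0.173, 0.875, 0.381, 0.243]
force: [-1.9, 7.1, -5.7]
opening: 0.0157
finger_force: 4.2
```

>>> drive_tool([
  [[0,-0.002,0,0,0,0],[0,-0.0035,0,0,0,0],[0,-0.0035,0,0,0,0],[0,-0.0035,0,0,0,0],[0,-0.0035,0,0,0,0]],
], hand=45)

```text
t: 5.95
tool_pos: [0.431, -0.0773, 0.2216]
eef_rot: [0.178, 0.875, 0.379, 0.244]
force: [0.1, 0.6, 0.4]
opening: 0.0381
finger_force: 0.0
```

```bash
python3 -c "
from h import *
where();to(-10,-95,90,40)"
```

```text
panel xyh [ -23.3 -112.9   34. ] rotvec [ 0.  -0.1 59.6] t 5.95 F [0.2 0.6 0.4] M [ 0.04  0.29 -0.01] q [-0.57  0.22  2.34  1.59  0.2  -1.35] open 0.0381 0.0
(-10, -95, 90, 40) shift mm [ 22.3   2.5 -55.9] turn [ 0.  -0.1 19.6]
```

>>> drive_tool([
  [[0,0,-0.015,0,0,0],[0,0,-0.03,0,0,0],[0,0,-0.045,0,0,2],[0.01,0,-0.056,0,0,10],[0.022,0.002,-0.056,0,0,18]],
])

```text
t: 6.45
tool_pos: [0.4099, -0.0592, 0.2711]
eef_rot: [0.151, 0.91, 0.286, 0.261]
force: [-0.2, 0.1, -0.3]
opening: 0.0391
finger_force: 0.0
```

```bash
python3 -c "
from h import *
where();to(0,0,80,-25)"
```

```text
panel xyh [ -15.1 -100.    88.7] rotvec [ 0.1 -0.1 47.7] t 6.45 F [-0.4  0.  -0.1] M [ 0.03  0.28 -0.01] q [-0.55  0.04  2.3   0.73  0.29 -0.25] open 0.0391 0.0
(0, 0, 80, -25) shift mm [ 84.1 -56.2   9. ] turn [-0.1 -0.1 72.7]
```

>>> drive_tool([
  [[0.017,-0.011,0,0,0,8],[0.034,-0.022,0,0,0,16],[0.05,-0.034,0,0,0,24],[0.067,-0.045,0.004,0,0,32],[0.084,-0.056,0.009,0,0,40]],
], hand=88)

```text
t: 6.95
tool_pos: [0.4325, 0.0015, 0.2712]
eef_rot: [0.107, 0.945, 0.147, 0.272]
force: [-0.5, -0.9, 0.1]
opening: 0.0708
finger_force: 0.0
```

```bash
python3 -c "
from h import *
where();to(0,0,80,-25);to(0,0,34,-25)"
```

```text
panel xyh [ -8.1 -35.9  83.9] rotvec [ 0.4  0.9 30.4] t 6.95 F [-0.1 -1.   0.3] M [ 0.05  0.36 -0.03] q [-0.28  0.08  2.24  0.15  0.23  0.85] open 0.0708 0.0
(0, 0, 80, -25) shift mm [ 25.2 -26.8   3.9] turn [-0.2  1.  55.4]
(0, 0, 34, -25) shift mm [ 25.8 -26.3  49.9] turn [-0.2  1.  55.4]
```

>>> drive_tool([
  [[0.006,-0.007,0,0,0,8],[0.012,-0.013,0,0,0,16],[0.018,-0.02,0,0,0,24],[0.025,-0.027,0.004,0,1,32],[0.025,-0.027,0.004,0,1,40]],
])

```text
t: 7.45
tool_pos: [0.4492, 0.0347, 0.2722]
eef_rot: [0.014, 0.941, -0.157, 0.299]
force: [0.5, 0.0, 0.4]
opening: 0.0765
finger_force: 0.0
```

```bash
python3 -c "
from h import *
where();to(0,0,80,-25);to(0,0,34,-25)"
```

```text
panel xyh [-0.1  0.3 79.6] rotvec [ 0.4  0.1 -6.2] t 7.45 F [0.6 0.1 0. ] M [ 0.11  0.33 -0.01] q [-0.15  0.11  2.21 -0.17  0.22  1.91] open 0.0765 0.0
(0, 0, 80, -25) shift mm [ 0.2  0.3 -0.4] turn [-0.3  0.2 18.8]
(0, 0, 34, -25) shift mm [ 0.3  0.6 45.6] turn [-0.3  0.2 18.8]
```

>>> drive_tool([
  [[0,0,0,0,0,7],[0,0,0.005,0,0,14],[0,0,0.015,0,0,19],[0,0.0005,0.03,0,0,19],[0,0.0005,0.0455,0,0,19]],
])

```text
t: 7.95
tool_pos: [0.4745, 0.0281, 0.2347]
eef_rot: [-0.035, 0.903, -0.308, 0.298]
force: [0.1, -0.5, 0.1]
opening: 0.0768
finger_force: 0.0
```

```bash
python3 -c "
from h import *
where();to(0,0,34,-25)"
```

```text
panel xyh [-0.2 -0.6 33.9] rotvec [  0.3   0.2 -25. ] t 7.95 F [ 0.3 -0.5 -0. ] M [ 0.16  0.38 -0.05] q [-0.16  0.24  2.21 -0.38  0.09  2.44] open 0.0768 0.0
(0, 0, 34, -25) shift mm [-0.  -0.6 -0.1] turn [-0.3  0.2  0. ]
```

>>> drive_tool([
  [[0,-0.0006,0,0,0,0],[0,-0.0006,0,0,0,0],[0,-0.0006,0,0,0,0],[0,-0.0006,0,0,0,0],[0,-0.0006,0,0,0,0]],
], hand=45, force=25)

```text
t: 8.45
tool_pos: [0.4737, 0.0283, 0.2352]
eef_rot: [-0.034, 0.903, -0.308, 0.297]
force: [-1.8, -3.7, 1.0]
opening: 0.0496
finger_force: 25.0
```

```bash
python3 -c "
from h import *
where();to(0,0,34,-25)"
```

```text
panel xyh [-0.7 -0.5 34.8] rotvec [  0.2   0.3 -24.9] t 8.45 F [-0.2 -4.   1.3] M [-0.45  0.46 -0.37] q [-0.15  0.23  2.21 -0.38  0.09  2.44] open 0.0496 25.000398086081077
(0, 0, 34, -25) shift mm [ 0.4 -0.7  0.8] turn [-0.2  0.3  0.1]
```

>>> drive_tool([
  [[0,0,0,0,0,-6],[0,0,0,0,0,-12],[0,0,0,0,0,-18],[0,0,0,0,0,-24],[0,0,0,0,0,-30]],
])

```text
t: 8.95
tool_pos: [0.4741, 0.0294, 0.2354]
eef_rot: [0.044, 0.952, -0.062, 0.297]
force: [-0.9, 6.4, -0.1]
opening: 0.0496
finger_force: 25.0
```

```bash
python3 -c "
from h import *
where();to(-.5,-.5,34.4,32)"
```

```text
panel xyh [-0.4  0.7 34.8] rotvec [0.4 0.1 5.3] t 8.95 F [-2.   6.   1.3] M [1.13 0.37 0.51] q [-0.15  0.23  2.21 -0.38  0.09  1.91] open 0.0496 24.998514397276566
(-0.5, -0.5, 34.4, 32) shift mm [-0.2  1.2  0.4] turn [ -0.4  -0.1 -26.7]
```

>>> drive_tool([
  [[0,0.0005,0,0,0,-6],[0,0.001,0,0,0,-12],[0,0.001,0,0,0,-18],[0,0.001,0,0,0,-24],[0,0.001,0,0,0,-26]],
])

```text
t: 9.45
tool_pos: [0.474, 0.0304, 0.2352]
eef_rot: [0.108, 0.941, 0.154, 0.28]
force: [1.7, 19.0, -2.6]
opening: 0.0493
finger_force: 25.0
```

```bash
python3 -c "
from h import *
where();p=show('top','pics/r2.png');cv2.imwrite('pics/t2.png',cv2.resize(p[170:260,260:380,::-1],None,fx=6,fy=6,interpolation=cv2.INTER_CUBIC))
for t in ('pointer_tip','tab_tip'): print(recognise(t,'top')[:2])"
```

```text
panel xyh [-0.8  1.6 34.9] rotvec [ 0.6 -0.1 31.3] t 9.45 F [-3.6 18.9 -0.7] M [3.02 0.31 1.71] q [-0.15  0.23  2.22 -0.36  0.09  1.44] open 0.0493 24.99955244758894
[{'uv': [303.7, 208.9], 'confidence': 0.79}, {'uv': [312.6, 173.4], 'confidence': 0.17}]
[]
```

View pics/t2.png

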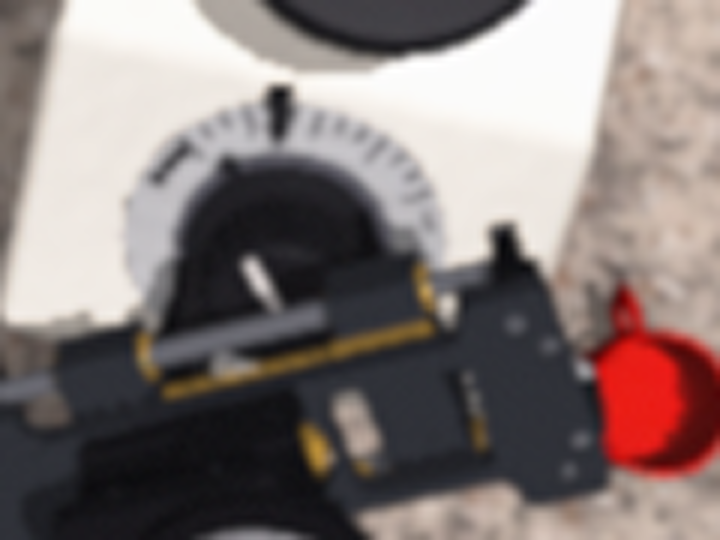

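```bash
cat >>h.py <<'E'
def ang(u,v,h=10,n='top'):
    i=camera_info(n);T=i['T'];r=T[:3,:3]@np.array([(u-i['cx'])/i['fx'],(v-i['cy'])/i['fy'],1]);o=T[:3,3]
    k=R[:,2]@(O+h/1e3*R[:,2]-o)/(R[:,2]@r);q=(o+k*r-O)@R
    return np.degrees(np.arctan2(-q[1],q[0])).round(1),(np.hypot(*q[:2])*1e3).round(1),(q*1e3).round(1)
E
python3 -c "
from h import *
print(ang(298.3,197.5),ang(306.3,193.5),'old',ang(317,197.5),ang(306.5,193))
where()
p=cv2.imread('pics/t2.png');
a=cv2.imread('pics/r2.png')[40:300,60:420];b=cv2.imread('pics/r0.png')[40:300,60:420]
cv2.imwrite('pics/cmp.png',np.hstack([b,a]))
"
```

```text
(np.float64(-41.2), np.float64(37.6), array([28.3, 24.8, 10. ])) (np.float64(-15.6), np.float64(42.8), array([41.2, 11.5, 10. ])) old (np.float64(16.3), np.float64(39.1), array([ 37.5, -11. ,  10. ])) (np.float64(-15.0), np.float64(43.9), array([42.4, 11.3, 10. ]))
panel xyh [-0.8  1.6 34.9] rotvec [ 0.6 -0.1 31.2] t 9.6 F [-3.3 17.6 -0.6] M [2.81 0.33 1.83] q [-0.15  0.23  2.22 -0.36  0.09  1.44] open 0.0496 24.999836871340904
```

View pics/cmp.png

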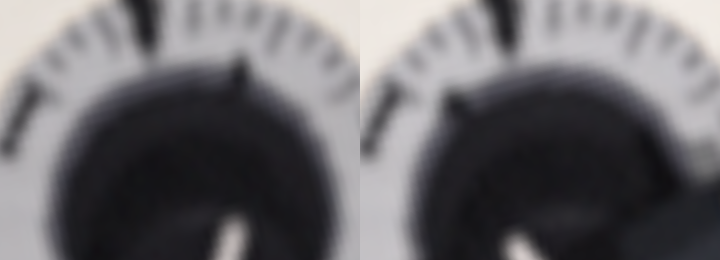

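```bash
python3 - <<'E'
from h import *
p=np.load('top0.npz')['p'];i=camera_info('top')
def polar(p,h,c):
    a=rect(p,i,O+R[:,:2]@np.array(c)/1e3,R,h,S=8,W=140)
    g=cv2.cvtColor(a,cv2.COLOR_RGB2GRAY)
    return cv2.warpPolar(g,(560,1440),(560,560),560,cv2.WARP_POLAR_LINEAR).astype(float) # rows angle .25deg from right cw ; cols r/8mm
c=np.zeros(2)
for k in range(4):
    P=polar(p,3,c);pts=[]
    for th in range(-180,180,3):
        if 60<th+0<130 or -25<th<25 and 0: pass
        # th: panel angle cw from up ; image angle from right cw = th-90
        row=int(((th-90)%360)*4)
        pr=cv2.GaussianBlur(P[row:row+1],(0,0),4)[0];gr=np.gradient(pr)[48*8:62*8]
        j=gr.argmax()
        if gr[j]>0.6 and 0<j<len(gr)-1: pts.append((th,48+j/8,gr[j]))
    A=np.array(pts);t=np.radians(A[:,0]);r=A[:,1]
    keep=abs(r-np.median(r))<2.5
    M=np.stack([np.cos(t),-np.sin(t),np.ones_like(t)],1)
    for _ in range(3):
        s=np.linalg.lstsq(M[keep],r[keep],rcond=None)[0];res=r-M@s;keep=abs(res)<1.2
    c=c+s[:2];print('centre offs',c.round(2),'r',s[2].round(2),keep.sum(),res[keep].std().round(2))
for nm,c2 in (('O',np.zeros(2)),('c',c)):
    P=polar(p,10,c2)
    for lab,r0,r1,lo,hi in (('tab',46,57,-35,0),('tabinner',44.5,49,-35,0),('pointer',36,41.5,5,28)):
        th=np.arange(lo,hi,.25);rows=(((th-90)%360)*4).astype(int)
        prof=P[rows][:,int(r0*8):int(r1*8)].mean(1);w=np.clip(np.percentile(prof,60)-25-prof,0,None)
        print(nm,lab,(w@th/w.sum()).round(2),th[w>0][[0,-1]],prof.min())
    P=polar(p,43,c2)
E
```

```text
centre offs [-0.65  1.21] r 55.12 77 0.55
centre offs [-0.67  1.43] r 55.25 76 0.51
centre offs [-0.62  1.42] r 55.23 77 0.53
centre offs [-0.62  1.4 ] r 55.26 77 0.52
O tab -15.49 [-20.25 -10.5 ] 37.17045454545455
O tabinner -16.24 [-20.75 -11.5 ] 55.416666666666664
O pointer 14.77 [11.  18.5] 57.68181818181818
c tab -13.83 [-18.75  -8.75] 37.59090909090909
c tabinner -14.46 [-19.    -9.75] 58.166666666666664
c pointer 16.67 [13.   20.25] 47.15909090909091
```

```bash
cat >>h.py <<'E'
O=O+R[:,:2]@np.array([-.62,1.4])/1e3
def polar(p,h,i):
    g=cv2.cvtColor(rect(p,i,O,R,h,S=8,W=140),cv2.COLOR_RGB2GRAY)
    return cv2.warpPolar(g,(560,1440),(560,560),560,cv2.WARP_POLAR_LINEAR).astype(float)
def meas(lo,hi,tlo=-28,thi=0,n='top'):
    p,_=camera(n);P=polar(p,10,camera_info(n))
    for lab,r0,r1,lo,hi in (('tab',46,57,tlo,thi),('tabinner',44.5,49,tlo,thi),('pointer',37,42,lo,hi)):
        th=np.arange(lo,hi,.25);rows=(((th-90)%360)*4).astype(int)
        prof=P[rows][:,int(r0*8):int(r1*8)].mean(1);w=np.clip(np.percentile(prof,60)-25-prof,0,None)
        print(lab,(w@th/w.sum()).round(2),th[w>0][[0,-1]],prof.min().round())
    return p
E
python3 -c "
from h import *
meas(-50,-26);where()
"
```

```text
tab -13.84 [-18.5  -9. ] 40.0
tabinner -14.44 [-19.    -9.75] 62.0
pointer -40.25 [-44.75 -35.75] 57.0
panel xyh [-0.2  0.2 34.9] rotvec [ 0.6 -0.1 31.2] t 9.65 F [-2.7 18.4 -1.8] M [2.75 0.38 1.8 ] q [-0.15  0.23  2.22 -0.36  0.09  1.44] open 0.0496 24.999750985898572
```

>>> drive_tool([
  [[0.001,-0.0015,0,0,0,0],[0.0015,-0.0022,0,0,0,3],[0.0015,-0.0022,0,0,0,9],[0.0015,-0.0022,0,0,0,15],[0.0015,-0.0022,0,0,0,20]],
])

```text
t: 10.15
tool_pos: [0.4742, 0.03, 0.2353]
eef_rot: [0.059, 0.954, -0.015, 0.293]
force: [-2.1, -3.7, 2.3]
opening: 0.0498
finger_force: 25.0
```

```bash
python3 -c "
from h import *
where();meas(-36,-17)
"
```

```text
panel xyh [ 0.1 -0.1 34.8] rotvec [ 0.3  0.2 10.9] t 10.15 F [ 0.3 -4.1  2.6] M [-0.75  0.51 -0.36] q [-0.15  0.23  2.21 -0.4   0.1   1.84] open 0.0498 24.996795519602983
tab -13.86 [-18.5  -9. ] 40.0
tabinner -14.67 [-19.25 -10.  ] 57.0
pointer -19.97 [-24.5  -17.25] 57.0
```

>>> drive_tool([
  [[0,0,0,0,0,1.5],[0,0,0,0,0,3],[0,0,0,0,0,4.5],[0,0,0,0,0,5.7],[0,0,0,0,0,5.7]],
])

```text
t: 10.7
tool_pos: [0.4742, 0.0298, 0.2353]
eef_rot: [0.045, 0.952, -0.061, 0.296]
force: [-4.2, -4.8, 4.4]
opening: 0.0498
finger_force: 25.0
```

```bash
python3 -c "
from h import *
where();p=meas(-26,-3);show('top','pics/r3.png',p)
a=rect(p,camera_info('top'),O,R,10,S=10,W=60,c=(38,5));cv2.imwrite('pics/r3.png',a[:,:,::-1])
"
```

```text
panel xyh [ 0.2 -0.4 34.8] rotvec [0.3 0.2 5.4] t 10.7 F [ 0.1 -5.6  5.4] M [-0.85  0.53 -0.63] q [-0.15  0.24  2.21 -0.4   0.1   1.94] open 0.0498 25.001122300304814
tab -13.83 [-18.5  -9. ] 39.0
tabinner -14.3 [-19.    -9.75] 52.0
pointer -13.9 [-18.    -9.75] 54.0
```

View pics/r3.png

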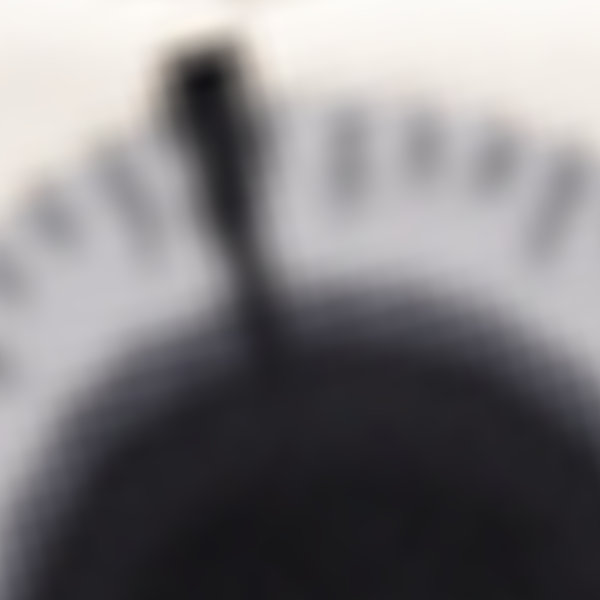

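>>> drive_tool([
  [[0,0.0004,-0.0004,0,0,0],[0,0.0008,-0.0007,0,0,0],[0,0.0008,-0.0007,0,0,0],[0,0.0008,-0.0007,0,0,0],[0,0.0008,-0.0007,0,0,0]],
])

```text
t: 11.25
tool_pos: [0.4742, 0.0296, 0.2354]
eef_rot: [0.045, 0.952, -0.061, 0.296]
force: [-0.5, -1.3, -3.6]
opening: 0.0494
finger_force: 25.0
```

>>> drive_tool([
  [[0,0,0,0,0,0],[0,0,0,0,0,0],[0,0,0,0,0,0],[0,0,0,0,0,0],[0,0,0,0,0,0]],
], hand=85)

```text
t: 11.75
tool_pos: [0.4746, 0.0296, 0.2358]
eef_rot: [0.044, 0.952, -0.061, 0.296]
force: [-0.1, -0.1, -0.0]
opening: 0.0729
finger_force: 0.0
```

```bash
python3 -c "
from h import *
where();p=meas(-26,-3)
"
```

```text
panel xyh [ 0.8 -0.4 35. ] rotvec [0.4 0.1 5.4] t 11.75 F [-0.1 -0.1  0. ] M [ 0.12  0.31 -0.  ] q [-0.15  0.23  2.21 -0.38  0.1   1.92] open 0.0729 0.0
tab -13.83 [-18.5  -9. ] 40.0
tabinner -14.31 [-19.    -9.75] 52.0
pointer -13.9 [-18.    -9.75] 54.0
```

>>> drive_tool([
  [[0,0,-0.01,0,0,0],[0,0,-0.02,0,0,0],[0,0,-0.033,0,0,0],[0,0,-0.046,0,0,0],[0,0,-0.05,0,0,0]],
])

```text
t: 12.3
tool_pos: [0.4462, 0.0358, 0.2776]
eef_rot: [0.045, 0.952, -0.061, 0.297]
force: [0.1, -0.1, -0.2]
opening: 0.0738
finger_force: 0.0
```

```bash
python3 -c "
from h import *
where();p=meas(-26,-3)
a,d=camera('top');X=(cloud(d,camera_info('top'))-O)@R
m=(X[...,2]>.028)&(X[...,2]<.044)&(X[...,1]<-.08)&(X[...,1]>-.13)&(X[...,0]>-.06)&(X[...,0]<.01);q=X[m]*1e3
print(len(q),q.mean(0),np.ptp(q,axis=0))
to(-24,-111,85,57);to(-24,-111,35,57)
"
```

```text
panel xyh [ 0.9 -0.7 85.8] rotvec [0.4 0.1 5.4] t 12.3 F [-0.  -0.  -0.2] M [ 0.09  0.34 -0.01] q [-0.14  0.09  2.2  -0.17  0.24  1.7 ] open 0.0738 0.0
tab -13.83 [-18.5  -9. ] 40.0
tabinner -14.3 [-19.    -9.75] 52.0
pointer -13.91 [-18.    -9.75] 54.0
31 [ -22.16895242 -112.04182758   34.66938247] [11.23801726 11.598251   11.27344999]
(-24, -111, 85, 57) shift mm [-35.3 107.4  -0.3] turn [ -0.4  -0.1 -51.6]
(-24, -111, 35, 57) shift mm [-35.2 107.7  49.7] turn [ -0.4  -0.1 -51.6]
```

>>> drive_tool([
  [[-0.006,0.02,0,0,0,-8],[-0.012,0.04,0,0,0,-16],[-0.018,0.06,0,0,0,-24],[-0.025,0.08,0,0,0,-32],[-0.03,0.1,0,0,0,-40]],
], hand=48)

```text
t: 12.9
tool_pos: [0.4195, -0.0263, 0.2654]
eef_rot: [0.082, 0.955, 0.073, 0.277]
force: [0.5, 1.1, 0.3]
opening: 0.0452
finger_force: 0.0
```

```bash
python3 -c "
from h import *
where();to(-23.5,-112,85,57);to(-23.5,-112,35,57)
"
```

```text
panel xyh [-16.  -67.2  82.9] rotvec [ 0.7  1.4 21.5] t 12.9 F [0.4 1.2 0.1] M [0.11 0.35 0.04] q [-0.41  0.07  2.28  0.46  0.25  0.6 ] open 0.0452 0.0
(-23.5, -112, 85, 57) shift mm [-23.4  38.9  -2.2] turn [ -1.2   0.9 -35.5]
(-23.5, -112, 35, 57) shift mm [-22.4  39.7  47.7] turn [ -1.2   0.9 -35.5]
```

>>> drive_tool([
  [[-0.006,0.01,-0.002,0,0,-8],[-0.012,0.02,-0.002,0,0,-16],[-0.018,0.03,-0.002,-1,0,-24],[-0.023,0.039,-0.002,-1,1,-32],[-0.023,0.039,-0.002,-1,1,-35]],
])

```text
t: 13.4
tool_pos: [0.4031, -0.0679, 0.2629]
eef_rot: [0.163, 0.895, 0.332, 0.25]
force: [-0.1, -0.3, 0.2]
opening: 0.0416
finger_force: 0.0
```

```bash
python3 -c "
from h import *
where();to(-23.5,-112,85,57);to(-23.5,-112,35,57)
"
```

```text
panel xyh [ -22.9 -111.4   84.7] rotvec [ 0.2  0.2 53.5] t 13.4 F [ 0.1 -0.4  0.2] M [0.12 0.28 0.03] q [-0.6   0.05  2.33  0.85  0.29 -0.5 ] open 0.0416 0.0
(-23.5, -112, 85, 57) shift mm [-0.8 -0.1 -0.3] turn [-0.3  0.  -3.5]
(-23.5, -112, 35, 57) shift mm [-0.7  0.1 49.7] turn [-0.3  0.  -3.5]
```

>>> drive_tool([
  [[-0.001,0,0.01,0,0,-3.5],[-0.001,0,0.02,0,0,-3.5],[-0.001,0,0.035,0,0,-3.5],[-0.001,0,0.05,0,0,-3.5],[-0.001,0,0.05,0,0,-3.5]],
])

```text
t: 13.9
tool_pos: [0.4307, -0.0745, 0.2203]
eef_rot: [0.169, 0.886, 0.357, 0.245]
force: [0.1, 0.9, -0.5]
opening: 0.0417
finger_force: 0.0
```

>>> drive_tool([
  [[0,0,0,0,0,0],[0,0,0,0,0,0],[0,0,0,0,0,0],[0,0,0,0,0,0],[0,0,0,0,0,0]],
], hand=18, force=10)

```text
t: 14.4
tool_pos: [0.4303, -0.0737, 0.2223]
eef_rot: [0.17, 0.885, 0.358, 0.246]
force: [-0.2, 1.0, -1.0]
opening: 0.0175
finger_force: 0.8
```

```bash
python3 -c "
from h import *
where()
for a in (50,43,36,29,22,15,8,0,-3): t=np.radians(a);to(.5-45*np.cos(t),-74.5-45*np.sin(t),35,a)
"
```

```text
panel xyh [ -23.6 -111.    35.5] rotvec [ 0.3  0.1 56.8] t 14.4 F [-1.   0.9 -0.6] M [0.21 0.5  0.06] q [-0.56  0.22  2.34  1.53  0.19 -1.23] open 0.0175 0.7704458972148132
(np.float64(-28.425442435894272), np.float64(-108.97199994035401), 35, 50) shift mm [-0.9 -5.2  0.5] turn [-0.3 -0.   6.8]
(np.float64(-32.41091657286267), np.float64(-105.18992620281243), 35, 43) shift mm [  0.  -10.6   0.5] turn [-0.3 -0.  13.8]
(np.float64(-35.905764746872634), np.float64(-100.95033635316129), 35, 36) shift mm [  1.7 -15.8   0.6] turn [-0.3  0.  20.8]
(np.float64(-38.85788682127281), np.float64(-96.31643291108517), 35, 29) shift mm [  3.9 -20.8   0.6] turn [-0.3  0.  27.8]
(np.float64(-41.223273455505435), np.float64(-91.35729670371605), 35, 22) shift mm [  6.8 -25.5   0.6] turn [-0.3  0.  34.8]
(np.float64(-42.966662183008076), np.float64(-86.14685702961343), 35, 15) shift mm [ 10.2 -29.8   0.6] turn [-0.3  0.1 41.8]
(np.float64(-44.06206309337067), np.float64(-80.76278954320294), 35, 8) shift mm [ 14.1 -33.7   0.6] turn [-0.3  0.1 48.8]
(np.float64(-44.5), np.float64(-74.5), 35, 0) shift mm [ 19.1 -37.5   0.7] turn [-0.3  0.1 56.8]
(np.float64(-44.43832906395582), np.float64(-72.14488196906753), 35, -3) shift mm [ 21.1 -38.7   0.7] turn [-0.3  0.1 59.8]
```

>>> drive_tool([
  [[-0.0009,-0.005,0,0,0,7],[0,-0.0106,0,0,0,14],[0.0017,-0.0158,0,0,0,21],[0.0039,-0.0208,0,0,0,28],[0.0068,-0.0255,0,0,0,35]],
])

```text
t: 14.9
tool_pos: [0.4202, -0.0533, 0.2121]
eef_rot: [0.089, 0.952, 0.071, 0.285]
force: [-1.6, -5.7, -0.1]
opening: 0.016
finger_force: 2.7
```

```bash
python3 -c "
from h import *
where()
for a in (15,10,5,0,-4): t=np.radians(a);to(.5-45*np.cos(t),-74.5-45*np.sin(t),35,a)
"
```

```text
panel xyh [-41.1 -93.4  35.4] rotvec [-0.1  0.3 21.4] t 14.9 F [-0.3 -5.9  0. ] M [-0.7   0.52 -0.61] q [-0.5   0.24  2.38  1.97  0.17 -1.  ] open 0.016 2.7349635743667022
(np.float64(-42.966662183008076), np.float64(-86.14685702961343), 35, 15) shift mm [ 0.9 -7.4  0.4] turn [0.  0.3 6.4]
(np.float64(-43.81634888554936), np.float64(-82.31416799501187), 35, 10) shift mm [  1.6 -11.3   0.4] turn [ 0.1  0.3 11.4]
(np.float64(-44.32876141412855), np.float64(-78.42200842364461), 35, 5) shift mm [  2.5 -15.1   0.4] turn [ 0.1  0.3 16.4]
(np.float64(-44.5), np.float64(-74.5), 35, 0) shift mm [  3.8 -18.8   0.4] turn [ 0.1  0.3 21.4]
(np.float64(-44.39038226169209), np.float64(-71.36095868151436), 35, -4) shift mm [  5.  -21.7   0.4] turn [ 0.1  0.3 25.4]
```

>>> drive_tool([
  [[0.0009,-0.007,0,0,0,6],[0.0016,-0.0113,0,0,0,11],[0.0025,-0.0151,0,0,0,16],[0.0038,-0.0188,0,0,0,21],[0.005,-0.022,0,0,0,22]],
])

```text
t: 15.4
tool_pos: [0.4211, -0.0306, 0.2093]
eef_rot: [0.033, 0.949, -0.11, 0.294]
force: [-2.1, -15.1, -2.8]
opening: 0.0159
finger_force: 7.8
```

```bash
python3 -c "
from h import *
where()
"
```

```text
panel xyh [-46.2 -71.   35.5] rotvec [-0.1  0.5 -0.4] t 15.4 F [ -0.5 -15.2  -3.1] M [-2.03  0.91 -1.47] q [-0.41  0.25  2.38  2.22  0.13 -0.81] open 0.0159 7.849208948900923
```

>>> drive_tool([
  [[0,-0.0015,0,0,0,0],[0,-0.002,0,0,0,0],[0,-0.002,0,0,0,0],[0,-0.002,0,0,0,0],[0,-0.002,0,0,0,0]],
])

```text
t: 15.9
tool_pos: [0.4212, -0.0305, 0.2092]
eef_rot: [0.035, 0.949, -0.111, 0.293]
force: [-4.9, -14.9, -1.6]
opening: 0.0157
finger_force: 7.6
```

```bash
python3 -c "
from h import *
where()
"
```

```text
panel xyh [-46.2 -70.9  35.4] rotvec [-0.4  0.6 -0.4] t 15.9 F [ -2.1 -15.6  -0.5] M [-1.95  1.08 -1.47] q [-0.41  0.25  2.38  2.24  0.12 -0.82] open 0.0157 7.60392211494036
```

>>> drive_tool([
  [[0,0.0015,0,0,0,0],[0,0.003,0,0,0,0],[0,0.003,0,0,0,0],[0,0.003,0,0,0,0],[0,0.003,0,0,0,0]],
], hand=45)

```text
t: 16.4
tool_pos: [0.4226, -0.0298, 0.2102]
eef_rot: [0.031, 0.948, -0.107, 0.297]
force: [0.6, 0.1, 0.1]
opening: 0.0379
finger_force: 0.0
```

>>> drive_tool([
  [[0,0,-0.008,0,0,0],[0,0,-0.018,0,0,0],[0,0,-0.03,0,0,0],[0,0,-0.042,0,0,0],[0,0,-0.055,0,0,0]],
])

```text
t: 16.9
tool_pos: [0.4025, -0.0218, 0.2442]
eef_rot: [0.026, 0.948, -0.105, 0.301]
force: [0.4, 0.1, -0.0]
opening: 0.0393
finger_force: 0.0
```

```bash
python3 -c "
from h import *
where();p=meas(-26,-3)
a,d=camera('top');X=(cloud(d,camera_info('top'))-O)@R
m=(X[...,2]>.028)&(X[...,2]<.044)&(X[...,1]<-.06)&(X[...,1]>-.09)&(X[...,0]>-.06)&(X[...,0]<-.02);q=X[m]*1e3
print(len(q),q.mean(0),np.ptp(q,axis=0))
cv2.imwrite('pics/t4.png',cv2.resize(p[150:300,240:420,::-1],None,fx=4,fy=4,interpolation=cv2.INTER_CUBIC))
to(-45,-120,85,0)
"
```

```text
panel xyh [-42.6 -66.6  75.6] rotvec [ 0.9 -0.1 -0.1] t 16.9 F [ 0.3  0.2 -0.2] M [0.08 0.35 0.06] q [-0.44  0.1   2.37  1.13  0.15  0.27] open 0.0393 0.0
tab -13.83 [-18.5  -9. ] 39.0
tabinner -14.3 [-19.    -9.75] 51.0
pointer -13.91 [-18.    -9.75] 53.0
37 [-44.22938856 -73.26141681  35.53342264] [12.71309402 10.58227665 10.6680692 ]
(-45, -120, 85, 0) shift mm [-2.7 53.3 -9.7] turn [-0.9 -0.2  0. ]
```

View pics/t4.png

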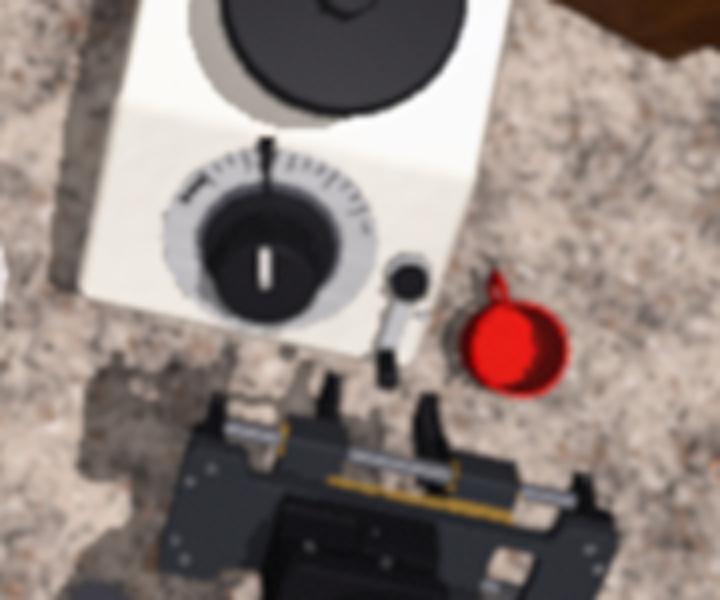

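>>> drive_tool([
  [[0,0,-0.004,0,0,0],[0,0,-0.006,0,0,0],[0,0,-0.006,0,0,0],[0,0,-0.006,0,0,0],[0,0,-0.006,0,0,0]],
])

```text
t: 17.5
tool_pos: [0.3995, -0.0215, 0.2488]
eef_rot: [0.026, 0.947, -0.106, 0.301]
force: [-0.4, 0.4, 0.3]
opening: 0.0395
finger_force: 0.0
```

```bash
python3 -c "
from h import *
where();meas(-26,-3);print(job_done())"
```

```text
panel xyh [-42.4 -67.   81.1] rotvec [ 0.9 -0.1 -0.2] t 17.5 F [-0.2  0.3  0.6] M [ 0.13  0.36 -0.02] q [-0.44  0.08  2.37  1.02  0.16  0.38] open 0.0395 0.0
tab -13.83 [-18.5  -9. ] 39.0
tabinner -14.31 [-19.    -9.75] 51.0
pointer -13.91 [-18.    -9.75] 53.0
the job is handed in; nothing more can be done
None
```

The job is handed in at 17.5 s: I swung the clamp lever right out, backed the dial off about 26° short of the tab, brought it up clockwise to within about half a degree of the tab, then swung the lever home against its stop; the camera showed the tab unmoved.

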